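# Roll-check a grinding wheel into its notch

### The job

Roll the larger of the two standing grinding wheels on its rim along its own lane of the wooden board, over the low aluminium ridge, and leave it standing by itself in the notch between the ridge and the end stop. It must truly roll, not skid along: do not lift it off the board, let it fall over, or fling it, and leave the smaller wheel standing where it is.

Things in the scene. Friction and masses are not known exactly. Their poses are not given: they have to be found in the camera images.
- large_wheel: Loose grey grinding wheel standing on its rim in the near or far lane: 72 mm diameter, 24 mm thick, 0.25 kg, on a fixed steel axle 12 mm in diameter jutting 18 mm from each face. Origin at its centre, 36 mm over the board; y along the axle, z up at the start, turning as it rolls. Pushed from behind it rolls, most surely on both axle ends, and rolls on until stopped.
- small_wheel: The smaller wheel, to be left standing: same look and axle (60 mm long in all), but 50 mm in diameter, 24 mm thick. Loose, on its rim in the other lane. Origin at its centre, 25 mm over the board; y along the axle.
- notch_near (a point): Spot on the board's top (18 mm over the table) under the seated wheel's centre, in the lane nearer the robot. A fixed aluminium frame makes the notch: ridge 3 mm high, 4 mm wide, centred 18.5 mm before this point; end stop 12 mm high, its face 29 mm beyond. y: along the lane, the way to roll; x: across the lanes, away from the robot. Play in the notch about 2 mm.
- notch_far (a point): The same spot in the far lane, 130 mm in +x of notch_near; same axes. Fixed board 260 x 420 x 18 mm; each lane is 32 mm wide, straight along y through its notch point, between guide strips 8 mm wide and 6 mm high. A loose brass collet 17 mm high stands midway between the lanes.
Things that resemble listed ones, but are neither listed nor needed, are in the scene too. Leave any turquoise look-alike of the small_wheel alone. Leave any red look-alike of the large_wheel alone.

How it is judged (in metres and radians):
On the way:
1. the large wheel has rolled half a turn (to within about 30 degrees) on the board (angle between large_wheel's own z axis and vertical above 2.6 rad).
At the end, for the whole second after the job is handed in: The large wheel stands at rest on its rim in the notch of its lane, its centre within 12 mm horizontally of the notch point, its axle within 20 degrees of level and its centre less than 8 mm above its standing height; the small wheel still stands upright within 30 mm of where it was ((horizontal distance between large_wheel and notch_near below 0.012 m or horizontal distance between large_wheel and notch_far below 0.012 m) and angle between large_wheel's own y axis and vertical between 1.22 and 1.92 rad and height (world z) of large_wheel below 0.062 m and linear speed of large_wheel below 0.02 m/s and angle between small_wheel's own y axis and vertical between 1.22 and 1.92 rad and distance of small_wheel from where it was at the start of the episode below 0.03 m); the robot touches nothing.
It fails at once if the large wheel is lifted off the board (its centre more than 16 mm above its standing height) (height (world z) of large_wheel above 0.07 m).
It fails at once if the large wheel falls over (its axle tilts more than 30 degrees) (angle between large_wheel's own y axis and vertical below 1.047 rad or angle between large_wheel's own y axis and vertical above 2.094 rad).
It fails at once if the large wheel is flung (faster than 0.5 m/s) (linear speed of large_wheel above 0.5 m/s).
It fails at once if the small wheel is rolled away (over 30 mm) or knocked over (distance of small_wheel from where it was at the start of the episode above 0.03 m or not (angle between small_wheel's own y axis and vertical between 1.22 and 1.92 rad)).
It also fails if it takes over 35 s, if anything falls off the work surface, if the arm or the gripper's body presses on something with over 40 N, if the wrist force passes 120 N, or if a joint passes its speed limit or range.

### The arm

A 6-joint arm with a two-finger parallel gripper is mounted at the origin on the work surface. World frame = base frame: x ahead of the robot, y to its left, z up, the work surface at z = 0. Lengths are in m, angles in degrees, forces in N, time in s.
With the tool pointing down it reaches from about 0.4 to 0.825 m from the base axis. Payload 7 kg.
Tool frame: the origin (TCP) lies at the very end of the fingers, on their centre line; the grasp point (between the pads) lies 19 mm behind it; z points along the fingers, y is the line along which they close (so a half turn about z gives the same grasp; the last joint's range is limited). The gripper opens to 85 mm and grips with 20 to 120 N. Pads are 22 mm wide; open, the fingers measure 114 mm over their backs; the gripper's body (76 mm by 85 mm) begins 54 mm behind the grasp point. The pads swing forward as they close: fully open they stand 13 mm farther back than shut.
Start: joints at [92.252, 20.546, 0.682, 0, -70.136, -16.507], TCP at [0.166, 0.654, 0.231] pointing down, gripper open.
Joint ranges: [-176.03, 176.03], [-82.01, 121.73], [-58.28, 71.71], [-173.87, 95.51], [-174.79, -0.11], [-173.66, 173.66]. Speed limits (degrees/s): [136.94, 136.94, 172.46, 180, 180, 180].

### API

Orientations are given as a 3x3 rotation matrix whose columns are the frame's x, y, z axes.
In Python, from rig import * gives the robot as it stands.
- The arm moves only by the tool drive_tool, never from a script. Its argument "commands" is one flat list of numbers, 7 for each row, row after row: the turn, a rotation vector about the tool's x, y, z in rad, then the shift along the tool's x, y, z in m, then the opening, from 0 (shut) to 1 (fully open). In form: [wx, wy, wz, x, y, z, jaw, wx, wy, wz, x, y, z, jaw, ...]. A call has 1 to 12 rows; each row is the pose to reach, as a shift and turn from the pose commanded when the call began, along the tool's axes at that moment; what a row does not reach only later rows make up. A row lasts 1/10 s, in which the tool goes at most 50 mm and 8.59 degrees, less where a joint would pass 70% of its speed; a pose out of reach is approached as far as the arm can. A call with a gripper value outside its range is refused whole. The fingers move at their own pace and stop on an object; the grip force is fixed at half the most. Time passes only in rows, so rows that repeat a pose let the fingers close. It gives the time, the measured TCP pose, the force, the opening and the grip force at its end, in the units of the state.
- observe(): the state, without advancing time (a new reading comes with each control period).
- capture(name): name is "side" or "top"; returns a dict with "img" (420x560x3 uint8, red, green, blue), "z_map" (420x560 float32, m along the optical axis (not along the pixel's ray), 0 where there is no reading), "fx", "fy", "cx", "cy" (pixels), "k1" (the pictures are not rectified: a ray, as slopes to the right and down, at radius r is drawn at 1 + k1 r^2 times it, then the intrinsics apply), "extrinsics" (4x4, takes a point from camera to world coordinates). Camera axes: x right, y up, looking along -z (the intrinsics and any distortion apply to the point x, -y, -z); pixel columns grow to the right and rows downward; lengths in m; the calibration is good to about 2 mm. A picture is of the moment at which its call begins.
- close_job(): hands the job in; it is judged then, once.
The state is a dict: "time_s": time; "qpos": joint angles; "joint_vel": joint speeds; "tau": joint torques, N m; "eef_pos": TCP position; "tool_rot": TCP orientation; "contact_force": force on the tool from outside, world axes, zero at the start; "moment": the same for the moment, N m; "gripper_width": finger opening in m; "grasp_force": force on a finger pad.
Only numpy, scipy, OpenCV 4.12 (cv2) and the standard library are available. Lean on these libraries where they do the work, as an engineer would, in place of code of your own. Each camera call takes 0.05 s, during which the arm holds its last target. There are 200 camera calls.

## Working session

There is one attempt and no reset: what is moved stays moved. The work goes in short steps, Python scripts to look and compute and a tool call to move; the robot and the scene stay as the last step left them, time stands still between calls to the robot, and variables do not carry over. Pictures are saved under pics/ and viewed, at most 10 in all, crops included, and the job is handed in when it is done.

Besides the shell and the picture viewer there is one more tool, called after ">>>" by a JSON object that holds its "api" and its "payload". drive_tool: Moves the arm, as the interface text tells. Its arguments: {"type":"object","properties":{"commands":{"type":"array"}},"required":["commands"]}

```bash
mkdir -p pics; cat > h.py <<'E'
from rig import *
import numpy as np, cv2
def cap(n):
    c=capture(n); return c
def pts(c):
    h,w=c["z_map"].shape
    u,v=np.meshgrid(np.arange(w),np.arange(h))
    K=np.array([[c["fx"],0,c["cx"]],[0,c["fy"],c["cy"]],[0,0,1.]])
    p=np.stack([u,v],-1).reshape(-1,1,2).astype(np.float64)
    s=cv2.undistortPoints(p,K,np.array([c["k1"],0,0,0.])).reshape(h,w,2)
    z=c["z_map"]
    P=np.stack([s[...,0]*z,-s[...,1]*z,-z,np.ones_like(z)],-1)
    W=P@np.array(c["extrinsics"]).T
    W[z==0]=np.nan
    return W[...,:3]
E
python3 - <<'E'
from h import *
s=observe(); print({k:np.round(s[k],3).tolist() for k in s})
a=cap("top");b=cap("side")
for n,c in(("top",a),("side",b)):
    cv2.imwrite(f"pics/{n}0.png",c["img"][...,::-1]); np.savez(f"{n}0.npz",W=pts(c),img=c["img"]); print(c["extrinsics"],c["fx"],c["k1"],(c["z_map"]==0).sum())
E
```

```text
{'time_s': 0.0, 'qpos': [92.253, 20.59, 0.636, -0.019, -70.137, -16.506], 'joint_vel': [0.106, 0.01, -0.016, -0.001, -0.052, 0.015], 'tau': [0.002, -58.331, 29.342, 6.937, -0.006, -0.0], 'eef_pos': [0.166, 0.654, 0.23], 'tool_rot': [[0.969, -0.246, -0.0], [-0.246, -0.969, -0.002], [0.0, 0.002, -1.0]], 'contact_force': [0.004, -0.099, 0.027], 'moment': [0.065, 0.014, -0.053], 'grasp_force': 0.0, 'gripper_width': 0.085}
[[ 0.00190385  0.98959781 -0.14384904  0.39053126]
 [-0.99917087 -0.0039677  -0.04051957 -0.0990182 ]
 [-0.04066883  0.14380692  0.98876975  0.96600444]
 [ 0.          0.          0.          1.        ]] 456.4148399970011 0.027511969420322063 924
[[-0.99805588  0.02007024 -0.05900554  0.45324808]
 [-0.06111916 -0.50054322  0.86355135  0.69843713]
 [-0.01220314  0.86547887  0.50079678  0.52221755]
 [ 0.          0.          0.          1.        ]] 406.41241784282266 -0.09571881634104899 948
```

View pics/top0.png

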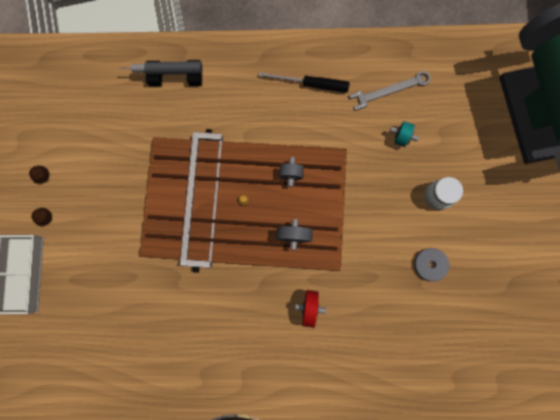

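View pics/side0.png

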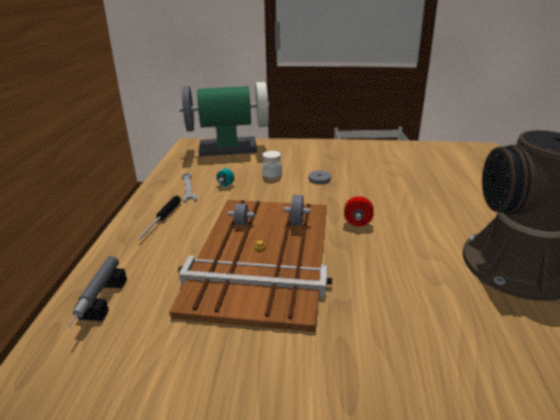

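The top view shows the board with two grey wheels: the larger one in the near lane at (294,234) and the smaller in the far lane at (291,171). The ridge runs at column ~215 and the end stop at ~190, so rolling goes to the left, which is +y. Possible mix-ups for the large wheel are the small wheel (291,171), the red wheel (311,309), the grey disc lying flat (432,265) and the turquoise wheel (404,134). I choose (294,234).

```bash
cat > m.py <<'E'
import numpy as np,cv2
d=np.load("top0.npz");W=d["W"];img=d["img"]
def P(m,name):
    print(name,m.sum(),np.round(np.median(W[m],0),4), np.round(np.percentile(W[m],2,axis=0),4),np.round(np.percentile(W[m],98,axis=0),4))
Z=W[...,2]
u,v=np.meshgrid(np.arange(560),np.arange(420))
def box(a,b,c,e): return (u>=a)&(u<b)&(v>=c)&(v<e)
P(box(160,180,195,225),"board")
P(box(100,120,320,340),"table")
for n,bx in (("L",box(270,320,212,256)),("S",box(270,312,150,194))):
    m=bx&(Z>.032); P(m,n)
    t=bx&(Z>np.nanpercentile(Z[m],75)); P(t,n+"top")
    # axle: thin outer parts
    dd=bx&(Z>.032)
    ys=W[dd][:,1];xs=W[dd][:,0]
    for s,q in(("lo",xs<np.nanpercentile(xs,4)),("hi",xs>np.nanpercentile(xs,96))): print(s,np.round(W[dd][q].mean(0),4))
hsv=cv2.cvtColor(img,cv2.COLOR_RGB2HSV)
fr=(hsv[...,1]<60)&(hsv[...,2]>90)&box(175,230,128,272)
P(fr,"frame")
E
python3 m.py; python3 - <<'E'
import cv2,numpy as np
d=np.load("top0.npz");i=d["img"][125:275,135:350,::-1]
cv2.imwrite("pics/crop.png",cv2.resize(i,None,fx=3.7,fy=3.7,interpolation=cv2.INTER_CUBIC))
W=d["W"]
for v in (160,200,240):
  print(v,[(u,*np.round(W[v,u],3)) for u in range(178,224,2)])
E
```

```text
board 600 [0.5337 0.1447 0.0184] [0.5029 0.1245 0.0148] [0.5649 0.1654 0.0257]
table 400 [nan nan nan] [nan nan nan] [nan nan nan]
L 616 [ 0.4753 -0.1169  0.0806] [ 0.4513 -0.1504  0.0488] [ 0.5035 -0.0834  0.0912]
Ltop 154 [ 0.4781 -0.1165  0.0892] [ 0.4666 -0.1319  0.0875] [ 0.4899 -0.1031  0.0922]
lo [ 0.4509 -0.1161  0.0585]
hi [ 0.5039 -0.1182  0.0582]
S 443 [ 0.6042 -0.1119  0.0595] [ 0.5795 -0.1366  0.0394] [ 0.6355 -0.0895  0.0697]
Stop 111 [ 0.6079 -0.1118  0.0674] [ 0.5972 -0.1239  0.0656] [ 0.6198 -0.0997  0.0703]
lo [ 0.58   -0.1111  0.0458]
hi [ 0.635  -0.114   0.0477]
frame 1346 [nan nan nan] [nan nan nan] [nan nan nan]
160 [(178, np.float64(0.642), np.float64(0.131), np.float64(0.016)), (180, np.float64(0.642), np.float64(0.126), np.float64(0.017)), (182, np.float64(0.641), np.float64(0.121), np.float64(0.02)), (184, np.float64(0.64), np.float64(0.116), np.float64(0.022)), (186, np.float64(0.64), np.float64(0.112), np.float64(0.022)), (188, np.float64(0.64), np.float64(0.107), np.float64(0.024)), (190, np.float64(0.639), np.float64(0.103), np.float64(0.025)), (192, np.
[... 3253 characters left out ...]
02, np.float64(0.469), np.float64(0.074), np.float64(0.023)), (204, np.float64(0.469), np.float64(0.069), np.float64(0.023)), (206, np.float64(0.469), np.float64(0.065), np.float64(0.023)), (208, np.float64(0.469), np.float64(0.061), np.float64(0.023)), (210, np.float64(0.469), np.float64(0.057), np.float64(0.023)), (212, np.float64(0.468), np.float64(0.052), np.float64(0.024)), (214, np.float64(0.468), np.float64(0.048), np.float64(0.023)), (216, np.float64(0.468), np.float64(0.044), np.float64(0.025)), (218, np.float64(0.468), np.float64(0.04), np.float64(0.024)), (220, np.float64(0.469), np.float64(0.036), np.float64(0.021)), (222, np.float64(0.468), np.float64(0.031), np.float64(0.025))]
```

View pics/crop.png

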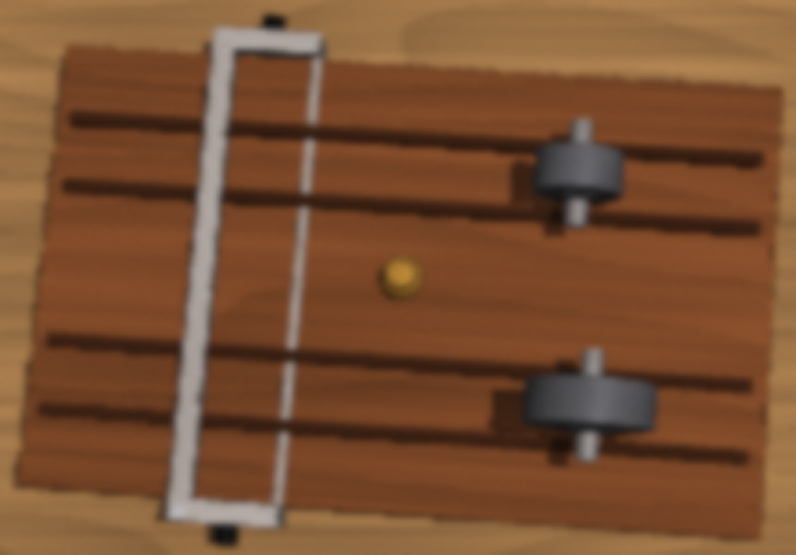

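The crop confirms it: the larger wheel is in the near lane, with both axle ends free and a clear lane up to the ridge and stop.

```bash
cat >> h.py <<'E'
def cast(c,uv,z):
    K=np.array([[c["fx"],0,c["cx"]],[0,c["fy"],c["cy"]],[0,0,1.]]);E=np.array(c["extrinsics"])
    s=cv2.undistortPoints(np.array(uv,float).reshape(-1,1,2),K,np.array([c["k1"],0,0,0.])).reshape(-1,2)
    d=np.c_[s[:,0],-s[:,1],-np.ones(len(s))]@E[:3,:3].T; o=E[:3,3]
    return o[:2]+d[:,:2]*((z-o[2])/d[:,2])[:,None]
E
python3 - <<'E'
from h import *
c=cap("top")
f=lambda q:[(135+(x+.5)/3.7-.5,125+(y+.5)/3.7-.5) for x,y in q]
st=cast(c,f([(50,340),(750,386),(40,410),(745,457),(72,120),(762,160),(65,186),(757,229)]),.024); print(st)
for i in (0,2,4,6):
    d=st[i]-st[i+1]; print("lane ang",np.degrees(np.arctan2(d[0],d[1])))
print("ridge",cast(c,f([(316,75),(278,490),(290,380)]),.021))
print("stop inner/outer",cast(c,f([(233,75),(194,490),(204,380),(184,380)]),.030))
print("axle ends L",cast(c,f([(594,350),(588,460)]),.060),"S",cast(c,f([(582,120),(576,226)]),.049))
s=cap("side")
# side-view axle ends of the large wheel and stop top
print("red/none; side board cast wheel centre face",cast(s,[(297,210)],.054))
E
```

```text
[[ 0.51811345  0.18819254]
 [ 0.49083759 -0.20704123]
 [ 0.4782345   0.19229107]
 [ 0.45133732 -0.20346719]
 [ 0.64657896  0.1803356 ]
 [ 0.6197628  -0.21640071]
 [ 0.60754765  0.18297981]
 [ 0.57989424 -0.21277271]]
lane ang 3.9478347176173725
lane ang 3.888051966803968
lane ang 3.86684843302832
lane ang 3.9970758413606258
ridge [[0.67310096 0.03936934]
 [0.43324134 0.05681282]
 [0.49518767 0.05124781]]
stop inner/outer [[0.67084985 0.0860419 ]
 [0.43286926 0.10224903]
 [0.49432936 0.09830491]
 [0.49436228 0.1096014 ]]
axle ends L [[ 0.50671661 -0.11964482]
 [ 0.447433   -0.11600654]] S [[ 0.6373672  -0.11412608]
 [ 0.57721558 -0.11046192]]
red/none; side board cast wheel centre face [[ 0.47700321 -0.11739379]]
```

Pushing from behind on both axle ends, I'll start 45 mm behind the wheel. The lane runs at 3.93° from +y towards +x, the wheel is at (0.477,-0.118) and the notch at (0.4905,0.070). The guide strip spacing measures 39.5 mm (40 expected) and ridge to stop face about 47 mm (47.5 − 2 to the edge), so both fit.

>>> {"api": "drive_tool", "payload": {"commands": [0,0,0.116,0.304,0.164,0,0.42,0,0,0.232,0.304,0.164,0,0.42,0,0,0.348,0.304,0.164,0,0.42,0,0,0.464,0.304,0.164,0,0.42,0,0,0.58,0.304,0.164,0,0.42,0,0,0.696,0.304,0.164,0,0.42,0,0,0.812,0.304,0.164,0,0.42,0,0,0.928,0.474,0.43,0,0.42,0,0,1.044,0.474,0.43,0,0.42,0,0,1.16,0.474,0.43,0,0.42,0,0,1.276,0.474,0.43,0,0.42,0,0,1.391,0.474,0.43,0,0.42]}}

```text
time_s: 1.4
eef_pos: [0.4993, 0.1811, 0.2315]
tool_rot: [[-0.073, -0.997, 0.0], [-0.997, 0.073, 0.0], [-0.0, -0.0, -1.0]]
contact_force: [1.6, -0.1, -0.6]
gripper_width: 0.036
grasp_force: 0.0
```

```bash
cat > g.py <<'E'
from h import *
import sys
s=observe();R=np.array(s["tool_rot"]);p=np.array(s["eef_pos"])
print(s["time_s"],p.round(4),"\n",R.round(4),"jaw",s["gripper_width"],"F",np.round(s["contact_force"],2),"q",np.round(s["qpos"],1))
for a in sys.argv[1:]:
    t=np.array(eval(a)); print(a,"shift",(R.T@(t-p)).round(4))
l=np.array([.0685,.9977,0]);w=np.stack([-l,[-.9977,.0685,0],[0,0,-1]],1)
print("turn",cv2.Rodrigues(R.T@w)[0].ravel().round(4), "lane s (behind notch)",(p-[.4905,.070,0])@l, "across",(p-[.4905,.070,0])@np.array([.9977,-.0685,0]))
E
python3 g.py "(.474,-.163,.12)"
```

```text
1.4 [0.4993 0.1811 0.2315] 
 [[-7.330e-02 -9.973e-01  4.000e-04]
 [-9.973e-01  7.330e-02  3.000e-04]
 [-3.000e-04 -3.000e-04 -1.000e+00]] jaw 0.03600478792367368 F [ 1.65 -0.13 -0.56] q [ 41.1   6.9 -17.4   0.  -65.6 -45.3]
(.474,-.163,.12) shift [0.3451 0.     0.1114]
turn [-0.0003  0.0003 -0.0048] lane s (behind notch) 0.11146283659076138 across 0.001150186336698258
```

>>> {"api": "drive_tool", "payload": {"commands": [0,0,0,0.345,0,0,0.42,0,0,0,0.345,0,0,0.42,0,0,0,0.345,0,0,0.42,0,0,0,0.345,0,0,0.42,0,0,0,0.345,0,0,0.42,0,0,0,0.345,0,0,0.42,0,0,0,0.345,0,0,0.42,0,0,0,0.345,0,0.04,0.42,0,0,0,0.345,0,0.08,0.42,0,0,0,0.345,0,0.11,0.42,0,0,0,0.345,0,0.11,0.42,0,0,0,0.345,0,0.11,0.42]}}

```text
time_s: 2.6
eef_pos: [0.4755, -0.1613, 0.1218]
tool_rot: [[-0.068, -0.998, -0.001], [-0.998, 0.068, -0.001], [0.001, 0.001, -1.0]]
contact_force: [0.4, 0.3, 1.1]
gripper_width: 0.0359
grasp_force: 0.0
```

```bash
python3 g.py "(.474,-.163,.034)"
```

```text
2.6 [ 0.4755 -0.1613  0.1218] 
 [[-6.850e-02 -9.977e-01 -8.000e-04]
 [-9.977e-01  6.850e-02 -6.000e-04]
 [ 6.000e-04  7.000e-04 -1.000e+00]] jaw 0.035894623152201814 F [0.4  0.29 1.09] q [  3.7  10.3 -29.4   0.  -50.4  -7.7]
(.474,-.163,.034) shift [0.0018 0.0014 0.0878]
turn [ 0.0007 -0.0006  0.    ] lane s (behind notch) -0.23176209355606542 across 0.0009133331214505533
```

>>> {"api": "drive_tool", "payload": {"commands": [0,0,0,0.002,0.001,0.03,0.42,0,0,0,0.002,0.001,0.055,0.42,0,0,0,0.002,0.001,0.075,0.42,0,0,0,0.002,0.001,0.087,0.42,0,0,0,0.002,0.001,0.087,0.42,0,0,0,0.002,0.001,0.087,0.42]}}

```text
time_s: 3.2
eef_pos: [0.4757, -0.1629, 0.036]
tool_rot: [[-0.068, -0.998, 0.002], [-0.998, 0.068, -0.0], [0.0, -0.003, -1.0]]
contact_force: [0.2, -0.2, 0.9]
gripper_width: 0.0359
grasp_force: 0.0
```

```bash
python3 g.py; python3 - <<'E'
from h import *
c=cap("side");i=c["img"][150:330,160:400,::-1];cv2.imwrite("pics/s1.png",cv2.resize(i,None,fx=3.2,fy=3.2,interpolation=cv2.INTER_CUBIC))
E
```

```text
3.2 [ 0.4757 -0.1629  0.036 ] 
 [[-6.810e-02 -9.977e-01  2.500e-03]
 [-9.977e-01  6.810e-02 -2.000e-04]
 [ 1.000e-04 -2.500e-03 -1.000e+00]] jaw 0.03589698322757376 F [ 0.17 -0.17  0.9 ] q [  3.5  17.1 -34.7   0.  -38.   -7.5]
turn [-0.0025 -0.0001  0.0004] lane s (behind notch) -0.2333927735881247 across 0.0012058631013335801
```

View pics/s1.png

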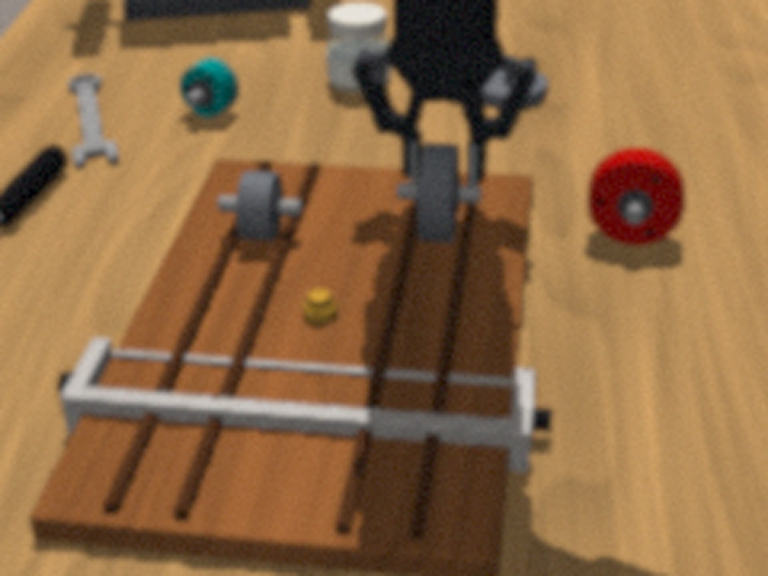

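Both fingers straddle the rim (crop 437,190) and sit behind the two axle ends, and the path is clear. Pushing slowly now.

>>> {"api": "drive_tool", "payload": {"commands": [0,0,0,-0.007,0.001,0,0.42,0,0,0,-0.014,0.001,0,0.42,0,0,0,-0.019,0.001,0,0.42,0,0,0,-0.022,0.001,0,0.42,0,0,0,-0.025,0.001,0,0.42,0,0,0,-0.028,0.001,0,0.42,0,0,0,-0.031,0.001,0,0.42,0,0,0,-0.034,0.001,0,0.42,0,0,0,-0.038,0.001,0,0.42,0,0,0,-0.042,0.001,0,0.42,0,0,0,-0.046,0.001,0,0.42,0,0,0,-0.05,0.001,0,0.42]}}

```text
time_s: 4.45
eef_pos: [0.4767, -0.1128, 0.0343]
tool_rot: [[-0.069, -0.998, 0.0], [-0.998, 0.069, -0.0], [0.0, -0.0, -1.0]]
contact_force: [0.0, -0.3, -0.3]
gripper_width: 0.0356
grasp_force: 0.0
```

```bash
cat > w.py <<'E'
from h import *
# wheel position from top camera: grey points above the board in near lane, beneath/ahead of the gripper
c=cap("side");W=pts(c);l=np.array([.0685,.9977,0]);a=np.array([.9977,-.0685,0]);Q=W-[.4905,.070,0]
s=Q@l;x=Q@a;z=W[...,2];p=(np.array(observe()["eef_pos"])-[.4905,.070,0])@l
m=(abs(x)<.009)&(z>.035)&(z<.095)&(s>p)&(s<.06)
print("n",m.sum(),"tool s",p.round(4),"wheel front s",np.percentile(s[m],97).round(4),"centre ~",(np.percentile(s[m],97)-.036).round(4),"ztop",np.percentile(z[m],98).round(3))
E
python3 g.py; python3 w.py
```

```text
4.45 [ 0.4767 -0.1128  0.0343] 
 [[-0.0689 -0.9976  0.    ]
 [-0.9976  0.0689 -0.    ]
 [ 0.     -0.     -1.    ]] jaw 0.03562014548463861 F [ 0.03 -0.26 -0.32] q [  9.7  16.3 -36.3   0.  -37.4 -13.7]
turn [-0.     -0.     -0.0004] lane s (behind notch) -0.1832840841809064 across -0.0012933239762197048
n 247 tool s -0.1829 wheel front s -0.1296 centre ~ -0.1656 ztop 0.09
```

>>> {"api": "drive_tool", "payload": {"commands": [0,0,0,-0.005,-0.001,0,0.42,0,0,0,-0.01,-0.001,0,0.42,0,0,0,-0.015,-0.001,0,0.42,0,0,0,-0.02,-0.001,0,0.42,0,0,0,-0.025,-0.001,0,0.42,0,0,0,-0.03,-0.001,0,0.42,0,0,0,-0.035,-0.001,0,0.42,0,0,0,-0.04,-0.001,0,0.42,0,0,0,-0.045,-0.001,0,0.42,0,0,0,-0.05,-0.001,0,0.42,0,0,0,-0.055,-0.001,0,0.42,0,0,0,-0.06,-0.001,0,0.42]}}

```text
time_s: 5.7
eef_pos: [0.4818, -0.0529, 0.0343]
tool_rot: [[-0.069, -0.998, 0.0], [-0.998, 0.069, 0.0], [-0.0, -0.0, -1.0]]
contact_force: [-0.1, -0.0, 0.1]
gripper_width: 0.0358
grasp_force: 0.0
```

```bash
python3 g.py; python3 w.py
```

```text
5.7 [ 0.4818 -0.0529  0.0343] 
 [[-6.890e-02 -9.976e-01  1.000e-04]
 [-9.976e-01  6.890e-02  0.000e+00]
 [-0.000e+00 -1.000e-04 -1.000e+00]] jaw 0.035789498503136966 F [-0.06 -0.    0.15] q [ 17.   15.9 -36.9   0.  -37.1 -21. ]
turn [-0.0001  0.     -0.0004] lane s (behind notch) -0.1232074436499239 across -0.0002555236149766587
n 281 tool s -0.1228 wheel front s -0.0699 centre ~ -0.1059 ztop 0.09
```

>>> {"api": "drive_tool", "payload": {"commands": [0,0,0,-0.005,0,0,0.42,0,0,0,-0.01,0,0,0.42,0,0,0,-0.015,0,0,0.42,0,0,0,-0.02,0,0,0.42,0,0,0,-0.025,0,0,0.42,0,0,0,-0.03,0,0,0.42,0,0,0,-0.035,0,0,0.42,0,0,0,-0.04,0,0,0.42,0,0,0,-0.045,0,0,0.42,0,0,0,-0.05,0,0,0.42,0,0,0,-0.054,0,0,0.42,0,0,0,-0.058,0,0,0.42]}}

```text
time_s: 6.95
eef_pos: [0.4858, 0.0049, 0.0343]
tool_rot: [[-0.069, -0.998, 0.0], [-0.998, 0.069, 0.0], [-0.0, 0.0, -1.0]]
contact_force: [1.4, 0.0, 0.3]
gripper_width: 0.0357
grasp_force: 0.0
```

```bash
python3 g.py; python3 w.py
```

```text
6.95 [0.4858 0.0049 0.0343] 
 [[-0.0689 -0.9976  0.    ]
 [-0.9976  0.0689  0.    ]
 [-0.      0.     -1.    ]] jaw 0.035709817479874444 F [1.44 0.   0.31] q [ 23.8  16.  -36.8  -0.  -37.2 -27.8]
turn [ 0.      0.     -0.0004] lane s (behind notch) -0.06524289274361289 across -0.0002606622884713406
n 309 tool s -0.0649 wheel front s -0.0121 centre ~ -0.0481 ztop 0.09
```

>>> {"api": "drive_tool", "payload": {"commands": [0,0,0,-0.004,0,0,0.42,0,0,0,-0.008,0,0,0.42,0,0,0,-0.012,0,0,0.42,0,0,0,-0.016,0,0,0.42,0,0,0,-0.02,0,0,0.42,0,0,0,-0.024,0,0,0.42,0,0,0,-0.028,0,0,0.42,0,0,0,-0.032,0,0,0.42,0,0,0,-0.036,0,0,0.42,0,0,0,-0.04,0,0,0.42,0,0,0,-0.044,0,0,0.42,0,0,0,-0.046,0,0,0.42]}}

```text
time_s: 8.2
eef_pos: [0.489, 0.0509, 0.0343]
tool_rot: [[-0.069, -0.998, 0.0], [-0.998, 0.069, 0.0], [-0.0, -0.0, -1.0]]
contact_force: [-0.4, -0.1, -0.1]
gripper_width: 0.0356
grasp_force: 0.0
```

```bash
python3 g.py; python3 w.py;  python3 - <<'E'
from h import *
c=cap("side");i=c["img"][150:330,160:400,::-1];cv2.imwrite("pics/s2.png",cv2.resize(i,None,fx=3.2,fy=3.2,interpolation=cv2.INTER_CUBIC))
E
```

```text
8.2 [0.489  0.0509 0.0343] 
 [[-6.870e-02 -9.976e-01  1.000e-04]
 [-9.976e-01  6.870e-02  1.000e-04]
 [-1.000e-04 -1.000e-04 -1.000e+00]] jaw 0.03560940814999177 F [-0.39 -0.1  -0.09] q [ 28.9  16.5 -36.1  -0.  -37.4 -32.8]
turn [-0.0001  0.0001 -0.0002] lane s (behind notch) -0.019169753089679283 across -0.00017432670299300738
n 354 tool s -0.0191 wheel front s 0.0358 centre ~ -0.0002 ztop 0.09
```

View pics/s2.png

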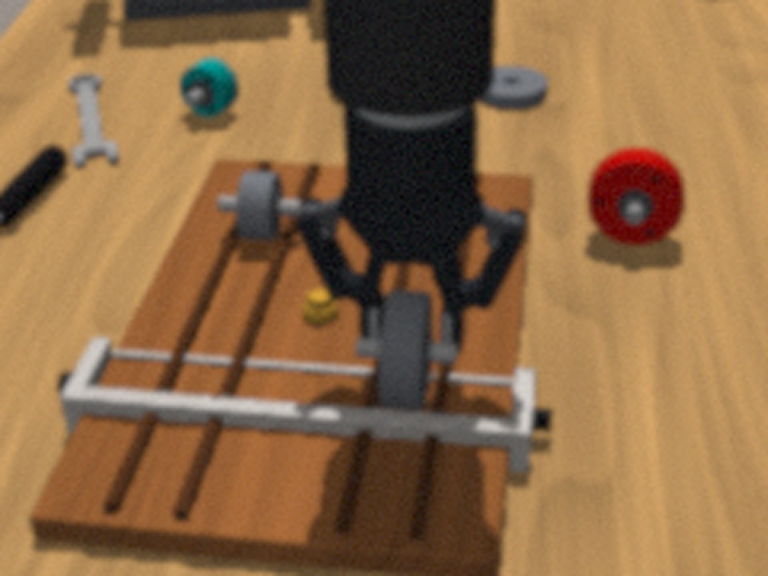

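The wheel stands in the notch (crop 405,350) with its measured centre within 1 mm of the notch point. The small wheel hasn't moved. Backing off, then up.

>>> {"api": "drive_tool", "payload": {"commands": [0,0,0,0.005,0,0,0.42,0,0,0,0.012,0,0,0.42,0,0,0,0.022,0,0,0.42,0,0,0,0.032,0,0,0.42,0,0,0,0.04,0,0,0.42,0,0,0,0.04,0,-0.02,0.42,0,0,0,0.04,0,-0.05,0.42,0,0,0,0.04,0,-0.09,0.42,0,0,0,0.04,0,-0.13,0.42,0,0,0,0.04,0,-0.16,0.42,0,0,0,0.04,0,-0.16,0.42,0,0,0,0.04,0,-0.16,0.42]}}

```text
time_s: 9.5
eef_pos: [0.4862, 0.0102, 0.1948]
tool_rot: [[-0.07, -0.998, 0.002], [-0.998, 0.07, 0.001], [-0.001, -0.001, -1.0]]
contact_force: [0.3, 0.0, -1.0]
gripper_width: 0.0358
grasp_force: 0.0
```

```bash
python3 g.py; python3 w.py;  python3 - <<'E'
from h import *
c=cap("side");i=c["img"][150:330,160:400,::-1];cv2.imwrite("pics/s3.png",cv2.resize(i,None,fx=3.2,fy=3.2,interpolation=cv2.INTER_CUBIC))
E
```

```text
9.5 [0.4862 0.0102 0.1948] 
 [[-0.0697 -0.9976  0.0015]
 [-0.9976  0.0697  0.001 ]
 [-0.0011 -0.0015 -1.    ]] jaw 0.03579968487781265 F [ 0.32  0.02 -0.95] q [ 24.4   4.2 -25.6  -0.  -60.1 -28.4]
turn [-0.0015  0.0011 -0.0012] lane s (behind notch) -0.059992424781403056 across -0.0001723203916626538
n 358 tool s -0.0601 wheel front s 0.0374 centre ~ 0.0014 ztop 0.09
```

View pics/s3.png

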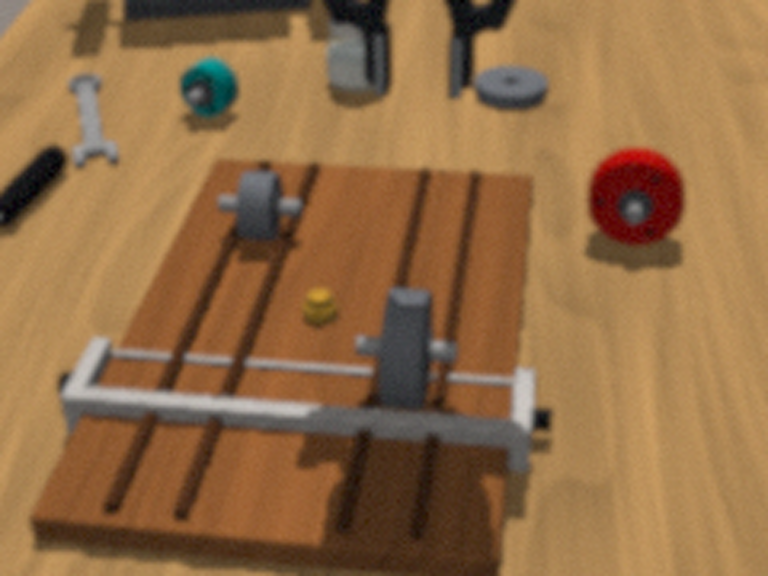

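The wheel is standing free in the notch (crop 405,350), the small wheel is unmoved at (258,205), and the gripper is clear.

```bash
python3 -c "
from rig import *
print(close_job())"
```

```text
the job is handed in; nothing more can be done
None
```

I rolled the large wheel over the ridge and left it standing by itself in the near-lane notch, about 1 mm from the notch point; the small wheel looks unmoved, and I handed the job in at about 9.6 s, with no verdict returned.

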